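# Shut the bleed and open the fill valve one turn

## Robot

A 6-joint arm with a two-finger parallel gripper is mounted at the origin on the work surface. World frame = base frame: x ahead of the robot, y to its left, z up, the work surface at z = 0. Lengths are in m, angles in rad, forces in N, time in s.
With the tool pointing down it reaches from about 0.325 to 0.875 m from the base axis. Payload 4.4 kg.
Tool frame: the origin (TCP) lies on the centre line of the jaws, within the pads' length; the fingertips stand 14 mm ahead of it and the grasp point (between the pads) lies 5 mm behind it; z points along the fingers, y is the line along which they close (so a half turn about z gives the same grasp; the last joint's range is limited). The gripper opens to 85 mm and grips with 20 to 120 N. Pads are 22 mm wide; open, the fingers measure 114 mm over their backs; the gripper's body (76 mm by 85 mm) begins 54 mm behind the grasp point. The pads swing forward as they close: fully open they stand 13 mm farther back than shut.
Start: joints at [-1.296, 0.207, 1.542, -0, 1.393, -0.15], TCP at [0.237, -0.524, 0.245] pointing down, gripper open.
Joint ranges: [-2.73, 2.73], [-0.86, 2.22], [0.23, 2.46], [-1.11, 4.25], [0.08, 2.63], [-2.82, 2.82]. Speed limits (rad/s): [2.79, 2.79, 3.14, 3.14, 3.14, 3.14].

## Interface

Orientations are given as a rotation vector (axis times angle).
In Python, from station import sense, get_image, get_calibration, sign_off, find_in, spot_point gives the robot as it stands.
- The arm moves only by the tool drive_tool, never from a script. Its argument "commands" is a list of rows, each a list of 2 entries, a list of its own where there are three numbers: the shift along the tool's x, y, z in mm, then the turn, a rotation vector about the tool's x, y, z in degrees. A call has 1 to 5 rows; each row shifts and turns the commanded pose from where the row before left it, along the tool's axes as they then stand; what a row does not reach is not made up. A row lasts 1/12 s, in which the tool goes at most 41.7 mm and 7.16 degrees, less where a joint would pass 70% of its speed; a pose out of reach is approached as far as the arm can. A call is refused whole if a number of a shift passes 41.7 or a number of a turn 7.16, either way. A call with a gripper value outside its range is refused whole. "gripper" is the opening, from 0 (shut) to 1 (fully open), set as the call begins (left out, the last holds). The fingers move at their own pace and stop on an object; the grip force is fixed at half the most. Time passes only in rows, so rows that do not move let the fingers close. It gives the time, the measured TCP pose, the force, the opening and the grip force at its end, in the units of the state.
- sense(): the state, without advancing time (a new reading comes with each control period).
- get_image(name): name is "scene" or "top" or "wrist"; returns the picture (480x640x3 uint8, red, green, blue); there is no depth.
- get_calibration(name): a dict with "fx", "fy", "cx", "cy" (pixels), "k1" (the pictures are not rectified: a ray, as slopes to the right and down, at radius r is drawn at 1 + k1 r^2 times it, then the intrinsics apply), "R" (3x3) and "t" (3): a world point X has camera coordinates R X + t; the wrist camera has in their place "T_tool_cam" (4x4, takes a point from camera to tool coordinates, whose origin is the TCP and whose axes are the flange's). Camera axes: x right, y down, z forward; pixel columns grow to the right and rows downward; lengths in m; the calibration is good to about 2 mm. A picture is of the moment at which its call begins: read the wrist's pose just before it. get_calibration takes no time and is no camera call.
- sign_off(): hands the job in; it is judged then, once.
Trained networks look in the newest picture that a camera, given by its name, has taken for a name from the list of things; names that differ only in an ending like _2 or _b are one class to them, and where a whole thing is asked for, a point or a joint stands for the part that bears it (a point fixed in the world has none). Each returns a list of dicts, best first, with "conf" (0 to 1); they miss things now and then, are a little off and sometimes report something else, mostly with a low value. They report only what shows in the picture. A call takes as long as a camera call.
- find_in(label, camera): "extent" ([left, top, right, bottom] in pixels, round what is visible of it).
- spot_point(label, camera): "position" ([column, row] in pixels: a listed point, or the origin of a listed thing).
The state is a dict: "clock": time; "joints": joint angles; "dq": joint speeds; "joint_efforts": joint torques, N m; "ee_pos": TCP position; "orientation": TCP orientation; "force": force on the tool from outside, world axes, zero at the start; "wrist_torque": the same for the moment, N m; "grip_width": finger opening in m; "grasp_force": force on a finger pad.
Only numpy, scipy, OpenCV 4.12 (cv2) and the standard library are available. Lean on these libraries where they do the work, as an engineer would, in place of code of your own. Each camera call takes 0.05 s, during which the arm holds its last target. There are 200 camera calls.

## Task

Get the cylinder fill manifold ready: first push the bleed lever clockwise until it is fully shut on its stop, and only then push the hand wheel round anticlockwise (seen from above) by its upright handle through exactly one turn, so that the handle finishes where it started. Push gently with the fingertips or the outside of the fingers: never have the lever or the handle between the fingers. Leave everything lying on the bench alone, and finish clear of it all.

Things in the scene. Friction and masses are not known exactly. Their poses are not given: they have to be found in the camera images.
- manifold: Fixed fill manifold: aluminium block 330 mm long (own y), 60 wide, top 62 above the bench, on a 150 x 420 mm plate. Hand wheel on one end, bleed lever on the other (pivot at its (0, -190) mm), a face-up gauge between (top 102 mm). Origin on the bench below the wheel's axis; unturned, x points away from the robot, y to its left. Place and yaw (up to 0.35 rad either way) vary.
- wheel_hub (a point): Centre of the hand wheel on its vertical axis, 120 mm above the bench. The wheel is a flat grey three-spoke ring, 158 mm over the rim, rim 14 mm thick with its top 127 mm above the bench.
- wheel_handle (a point): Middle of the wheel's upright round black handle, 22 mm in diameter (26 at its foot), fixed on one spoke near the rim, its axis 65 mm from the wheel's axis. It stands from the rim up to 182 mm above the bench; this point is on its axis at 154 mm and goes round with the wheel.
- wheel (a joint): Turn of the hand wheel (rad), growing anticlockwise seen from above = opening; starts anywhere from -1.5 to 1.5. It turns freely on past one turn (stops at -1.9 and 14), needs about 2 to 3 N at the handle and stays where it is left. At value 0 the handle is on the -x side of the manifold's frame.
- lever_pivot (a point): On the vertical axis of the bleed lever, at the lever's mid height, 137 mm above the bench.
- lever_grip (a point): Middle of the bleed lever's black rubber sleeve, 72.5 mm from the pivot, 137 mm above the bench; swings with the lever. The sleeve is 65 mm long (40 to 105 mm from the pivot), 16 wide, 24 tall (125 to 149 mm above the bench). Its -y axis points outward along the lever, z up.
- lever (a joint): Swing of the bleed lever (rad), growing clockwise seen from above = shutting. 0: open, pointing along the manifold's -y, in line with the block, away from the wheel. 1.57: shut on its stop, pointing to the manifold's -x (roughly at the robot). Starts between 0 and 0.35; needs about 2 N at the sleeve and stays where it is left.
- spanner: Bystander, not to be disturbed: a steel open-ended spanner, 160 mm long, lying on the bench in front of the manifold. Origin at its underside.
- regulator: Bystander, not to be disturbed: a chromed regulator first stage, 70 mm long, 40 mm tall, lying on the bench in front of the manifold. Origin at its underside.
- knob: Bystander, not to be disturbed: a black rubber knob, 48 mm across, 28 mm tall, lying on the bench near the lever. Origin at its underside.
- jar: Bystander, not to be disturbed: a grease jar, 52 mm across, 55 mm tall, standing behind the manifold. Origin at its underside.
- gauge: Bystander, not to be disturbed: a loose pressure gauge lying on its back, 60 mm across, 26 mm tall, behind the manifold. Origin at its underside.
- screwdriver: Bystander, not to be disturbed: a screwdriver, 180 mm long, lying behind the manifold. Origin at its underside.
- bin: Bystander, not to be disturbed: a small open parts bin, 110 x 90 x 50 mm, on the bench at the wheel's end of the manifold (+y). Origin at its underside.

How it is judged:
By the outcome, as a careful person would: the job done as asked, in the order asked, and still so for the second after the job is handed in, with the robot touching nothing.
It also fails if it takes over 72 s, if anything falls off the work surface, if the arm or the gripper's body presses on something with over 40 N, if the wrist force passes 120 N, or if a joint passes its speed limit or range.

## Working session

There is one attempt and no reset: what is moved stays moved. The work goes in short steps, Python scripts to look and compute and a tool call to move; the robot and the scene stay as the last step left them, time stands still between calls to the robot, and variables do not carry over. Pictures are saved under pics/ and viewed, at most 10 in all, crops included, and the job is handed in when it is done.

Besides the shell and the picture viewer there is one more tool, called in YAML: its name, and indented under it one key for each argument. drive_tool: Moves the arm, as the interface text tells. Its arguments: {"type":"object","properties":{"commands":{"type":"array"},"gripper":{"type":"number"}},"required":["commands"]}

```bash
mkdir -p pics
cat > h.py <<'E'
import numpy as np, cv2
from station import *
from scipy.spatial.transform import Rotation as Ro
def ray(cam,px):
    c=get_calibration(cam)
    d=np.array([(px[0]-c["cx"])/c["fx"],(px[1]-c["cy"])/c["fy"]]); u=d.copy()
    for _ in range(20): u=d/(1+c["k1"]*(u@u))
    v=np.array([u[0],u[1],1.])
    if "R" in c:
        R=np.array(c["R"]);t=np.array(c["t"]); return -R.T@t, R.T@v
    s=sense();T=np.array(c["T_tool_cam"]);W=Ro.from_rotvec(s["orientation"]).as_matrix()
    return np.array(s["ee_pos"])+W@T[:3,3], W@T[:3,:3]@v
def at(cam,px,z):
    o,v=ray(cam,px); return o+v*(z-o[2])/v[2]
def snap(cam,name):
    im=get_image(cam); cv2.imwrite(f"pics/{name}.png",cv2.cvtColor(im,cv2.COLOR_RGB2BGR)); return im
E
python3 - <<'E'
from h import *
np.set_printoptions(precision=4,suppress=True)
Z=dict(wheel_hub=.12,wheel_handle=.154,lever_pivot=.137,lever_grip=.137,manifold=0,spanner=0,regulator=0,knob=0,jar=0,gauge=0,screwdriver=0,bin=0)
for cam in("top","scene"):
    snap(cam,cam+"0")
    for l,z in Z.items():
        r=spot_point(l,cam)[:2]
        print(cam,l,[(round(q["conf"],2),np.round(q["position"]),at(cam,q["position"],z)[:2]) for q in r])
print(sense()["orientation"],sense()["clock"])
E
```

```text
top wheel_hub [(0.91, array([323., 268.]), array([0.5322, 0.0266])), (0.52, array([406., 230.]), array([ 0.6113, -0.1425]))]
top wheel_handle [(0.9, array([329., 296.]), array([0.4748, 0.0168])), (0.33, array([273., 341.]), array([0.3888, 0.122 ]))]
top lever_pivot [(0.71, array([411., 278.]), array([ 0.513 , -0.1467]))]
top lever_grip [(0.72, array([452., 283.]), array([ 0.5022, -0.2297]))]
top manifold [(0.89, array([318., 273.]), array([0.5363, 0.0293]))]
top spanner [(0.78, array([360., 340.]), array([ 0.3918, -0.0622]))]
top regulator [(0.64, array([330., 298.]), array([0.4811, 0.0028])), (0.61, array([272., 340.]), array([0.3907, 0.1296]))]
top knob [(0.84, array([430., 351.]), array([ 0.3676, -0.2134]))]
top jar [(0.68, array([333., 214.]), array([ 0.6684, -0.0034]))]
top gauge [(0.9, array([288., 211.]), array([0.6756, 0.097 ]))]
top screwdriver [(0.56, array([407., 228.]), array([ 0.6388, -0.1695]))]
top bin [(0.95, array([190., 259.]), array([0.5656, 0.3132]))]
scene wheel_hub [(0.76, array([298., 210.]), array([0.5438, 0.0381]))]
scene wheel_handle [(0.63, array([302., 174
[... 227 characters left out ...]
ay([0.5312, 0.029 ]))]
scene spanner [(0.51, array([300., 207.]), array([ 0.4505, -0.005 ]))]
scene regulator [(0.78, array([360., 209.]), array([0.3916, 0.1268]))]
scene knob [(0.59, array([292., 297.]), array([0.6798, 0.0897])), (0.52, array([243., 156.]), array([ 0.3635, -0.2106]))]
scene jar [(0.86, array([256., 278.]), array([ 0.6711, -0.0037]))]
scene gauge [(0.73, array([293., 299.]), array([0.6836, 0.094 ])), (0.2, array([196., 242.]), array([ 0.6484, -0.1756]))]
scene screwdriver [(0.6, array([195., 246.]), array([ 0.657 , -0.1708]))]
scene bin [(0.77, array([408., 295.]), array([0.5674, 0.3158])), (0.41, array([244., 158.]), array([ 0.3707, -0.2054]))]
[ 3.071   0.6623 -0.    ] 1.3
```

View pics/top0.png

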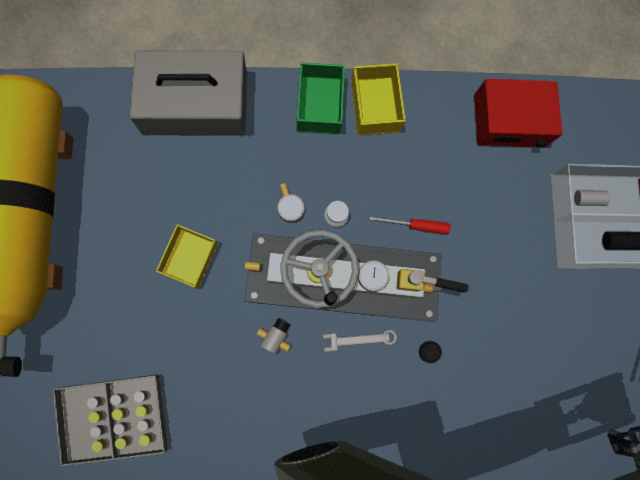

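View pics/scene0.png

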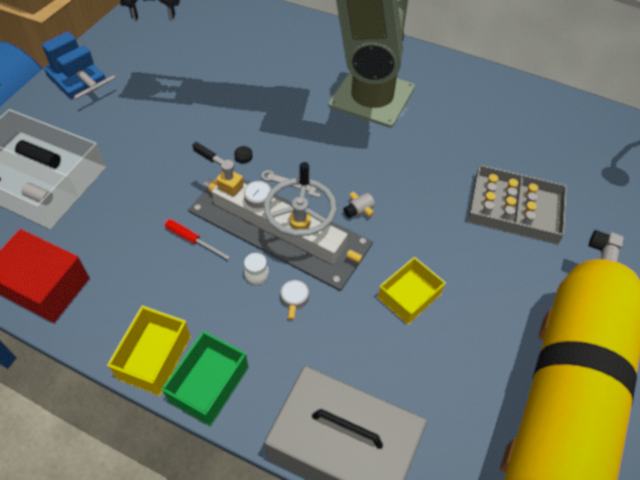

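The top view shows the hub near (320,268), the handle near (331,298), the lever from about (415,279) to (466,288), and the manifold yaw at about -0.1 rad. I'll shut the gripper, align it with the manifold and look from above.

drive_tool:
  commands:
    - [[0,0,-35],[0,0,6]]
    - [[0,0,-35],[0,0,6]]
    - [[0,0,-35],[0,0,6]]
    - [[0,0,-35],[0,0,6]]
    - [[0,0,-35],[0,0,6]]
  gripper: 0

```text
clock: 1.72
ee_pos: [0.2369, -0.5236, 0.422]
orientation: [3.137, -0.163, 0.0]
force: [0.5, -0.9, 0.7]
grip_width: 0.0255
grasp_force: 0.0
```

drive_tool:
  commands:
    - [[17,-34,0],[0,0,0]]
    - [[17,-34,0],[0,0,0]]
    - [[17,-34,0],[0,0,0]]
    - [[17,-34,0],[0,0,0]]
    - [[17,-34,0],[0,0,0]]

```text
clock: 2.13
ee_pos: [0.3389, -0.3616, 0.4204]
orientation: [3.137, -0.156, 0.001]
force: [0.9, -1.4, 0.1]
grip_width: -0.0002
grasp_force: 0.0
```

drive_tool:
  commands:
    - [[17,-34,0],[0,0,0]]
    - [[17,-34,0],[0,0,0]]
    - [[17,-34,0],[0,0,0]]
    - [[17,-34,0],[0,0,0]]
    - [[17,-34,0],[0,0,0]]

```text
clock: 2.55
ee_pos: [0.4403, -0.2006, 0.4206]
orientation: [3.137, -0.155, 0.001]
force: [0.1, -0.1, 0.1]
grip_width: 0.0002
grasp_force: 0.0
```

drive_tool:
  commands:
    - [[17,-34,0],[0,0,0]]
    - [[17,-34,0],[0,0,0]]
    - [[17,-34,0],[0,0,0]]
    - [[0,0,0],[0,0,0]]
    - [[0,0,0],[0,0,0]]

```text
clock: 2.97
ee_pos: [0.501, -0.1041, 0.4201]
orientation: [3.138, -0.148, -0.001]
force: [0.1, -0.1, -0.4]
grip_width: -0.0001
grasp_force: 0.0
```

Run:
```python
from h import *
np.set_printoptions(precision=4,suppress=True)
s=sense();print(s["clock"],np.array(s["ee_pos"]),s["orientation"],s["grip_width"])
Z=dict(wheel_hub=.12,wheel_handle=.154,lever_pivot=.137,lever_grip=.137,manifold=0)
for cam in("wrist","top"):
    snap(cam,cam+"1")
    for l,z in Z.items():
        r=spot_point(l,cam)[:2]
        print(cam,l,[(round(q["conf"],2),np.round(q["position"]),at(cam,q["position"],z)[:2]) for q in r])
```

```text
2.9667 [ 0.501  -0.1041  0.4201] [ 3.138  -0.1483 -0.0007] -5.610127073399189e-05
wrist wheel_hub [(0.95, array([189., 178.]), array([0.535 , 0.0329]))]
wrist wheel_handle [(0.92, array([206., 243.]), array([0.4701, 0.0159])), (0.71, array([371., 185.]), array([ 0.513 , -0.1567]))]
wrist lever_pivot [(0.92, array([371., 189.]), array([ 0.5065, -0.1587]))]
wrist lever_grip [(0.94, array([438., 192.]), array([ 0.4959, -0.2284])), (0.33, array([210., 244.]), array([0.4647, 0.0165]))]
wrist manifold [(0.8, array([217., 171.]), array([0.5327, 0.0333]))]
top wheel_hub []
top wheel_handle [(0.71, array([327., 297.]), array([0.4734, 0.0211]))]
top lever_pivot [(0.82, array([411., 275.]), array([ 0.5178, -0.1476]))]
top lever_grip [(0.77, array([449., 285.]), array([ 0.4976, -0.2229]))]
top manifold [(0.77, array([316., 276.]), array([0.5301, 0.0335]))]
```

View pics/wrist1.png

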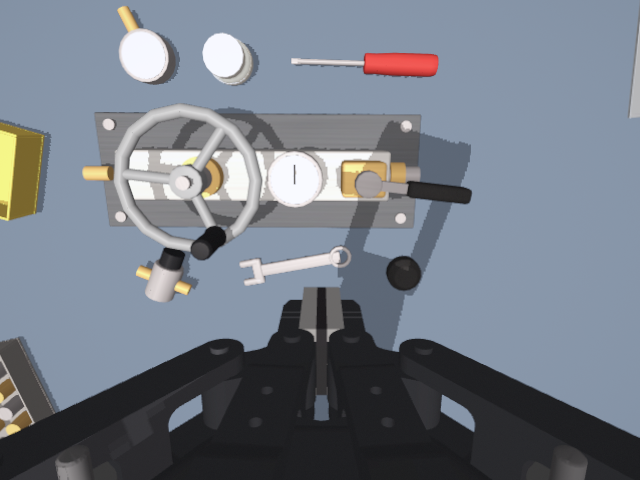

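The wrist view shows the hub near (188,177), the lever hinge near (370,184), the sleeve end near (470,194) and the handle top near (215,236). The manifold is aligned with the picture, so its yaw is about -0.097. The fit gives hub (0.535, 0.033), pivot (0.514, -0.157), lever ≈0.13 and handle radius ≈65 mm. Next I go down behind the lever.

drive_tool:
  commands:
    - [[16,31.5,0],[0,0,0]]
    - [[16,31.5,0],[0,0,0]]
    - [[16,31.5,0],[0,0,0]]
    - [[15,31.5,0],[0,0,0]]
    - [[0,0,37],[0,0,0]]

```text
clock: 3.98
ee_pos: [0.5549, -0.2453, 0.3907]
orientation: [3.126, -0.163, 0.024]
force: [0.7, -0.2, 1.3]
grip_width: 0.0002
grasp_force: 0.0
```

drive_tool:
  commands:
    - [[0,0,40],[0,0,0]]
    - [[0,0,40],[0,0,0]]
    - [[0,0,40],[0,0,0]]
    - [[0,0,40],[0,0,0]]
    - [[0,0,20],[0,0,0]]

```text
clock: 4.4
ee_pos: [0.5477, -0.2358, 0.197]
orientation: [-3.133, 0.155, 0.013]
force: [-0.2, 0.3, -0.8]
grip_width: 0.0003
grasp_force: 0.0
```

Run:
```python
from h import *
s=sense();print(s["clock"],s["ee_pos"],s["orientation"],s["force"])
snap("wrist","w2")
for l,z in dict(lever_pivot=.137,lever_grip=.137).items():
    print(l,[(round(q["conf"],2),np.round(q["position"]),at("wrist",q["position"],z)) for q in spot_point(l,"wrist")[:1]])
```

```text
4.4 [ 0.54772281 -0.23581231  0.1970332 ] [-3.13323771  0.15535045  0.01281791] [-0.22850462  0.32954015 -0.84001987]
lever_pivot [(0.81, array([175., 347.]), array([ 0.51051798, -0.1525512 ,  0.137     ]))]
lever_grip []
```

View pics/w2.png

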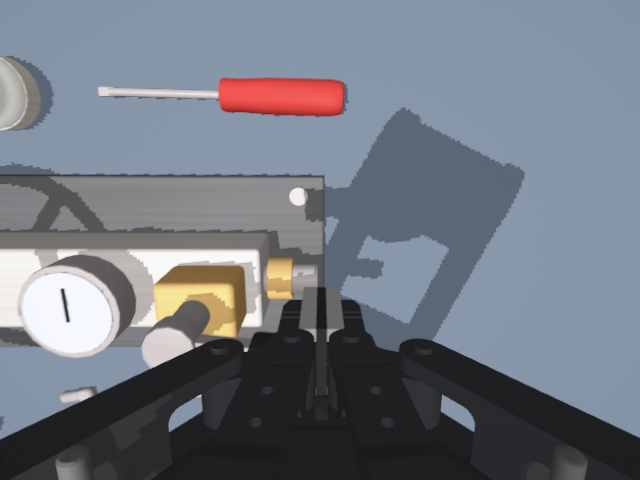

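The lever is hidden by the gripper, but the yellow valve block with its hinge at about (170,340) is where expected and nothing is under the tip. I descend the rest of the way.

drive_tool:
  commands:
    - [[0,0,28],[0,0,0]]
    - [[0,0,25],[0,0,0]]
    - [[0,0,0],[0,0,0]]

```text
clock: 4.8
ee_pos: [0.5495, -0.2367, 0.1484]
orientation: [-3.136, 0.155, 0.006]
force: [-1.9, 0.8, -1.8]
grip_width: 0.0002
grasp_force: 0.0
```

drive_tool:
  commands:
    - [[-10,0,4],[0,0,0]]
    - [[-11,0,2],[0,0,0]]
    - [[-8,1,0],[0,0,0]]
    - [[-8,1,0],[0,0,0]]
    - [[-7,1,0],[0,0,0]]

```text
clock: 5.22
ee_pos: [0.5081, -0.2369, 0.147]
orientation: [3.136, -0.156, 0.009]
force: [2.8, 0.6, 0.4]
grip_width: -0.0001
grasp_force: 1.0
```

drive_tool:
  commands:
    - [[-7.8,-1,0],[0,0,0]]
    - [[-7.8,-1,0],[0,0,0]]
    - [[-7.4,-2.3,0],[0,0,0]]
    - [[-7.4,-2.3,0],[0,0,0]]
    - [[-6.8,-3.9,0],[0,0,0]]

```text
clock: 5.63
ee_pos: [0.4703, -0.222, 0.1446]
orientation: [3.137, -0.156, 0.001]
force: [3.0, -1.0, 1.1]
grip_width: 0.0
grasp_force: 1.2
```

drive_tool:
  commands:
    - [[-6.8,-3.9,0],[0,0,0]]
    - [[-5.9,-5.1,0],[0,0,0]]
    - [[-5.9,-5.1,0],[0,0,0]]
    - [[-4.8,-6.1,0],[0,0,0]]
    - [[-4.8,-6.1,0],[0,0,0]]

```text
clock: 6.05
ee_pos: [0.4446, -0.1924, 0.1441]
orientation: [3.138, -0.155, -0.001]
force: [2.5, -1.7, -1.0]
grip_width: -0.0001
grasp_force: 1.0
```

Run:
```python
from h import *
s=sense();print(s["clock"],s["ee_pos"],s["orientation"],s["force"])
snap("top","t3"); im=snap("wrist","w3")
t=cv2.imread("pics/t3.png")[200:380,240:500]; cv2.imwrite("pics/c3.png",np.hstack([cv2.resize(t,(433,300)),cv2.resize(cv2.imread("pics/w3.png"),(360,300))]))
for c in("top","wrist"):
  print([(round(q["conf"],2),np.round(q["position"]),at(c,q["position"],.137)) for q in spot_point("lever_grip",c)[:1]])
```

```text
6.05 [ 0.44458897 -0.19243887  0.14412783] [ 3.13756357e+00 -1.54942274e-01 -6.51143218e-04] [ 2.45060644 -1.68741959 -0.97870044]
[(0.75, array([422., 312.]), array([ 0.44464219, -0.16668586,  0.137     ]))]
[(0.93, array([257., 324.]), array([ 0.44290938, -0.16729612,  0.137     ]))]
```

View pics/c3.png

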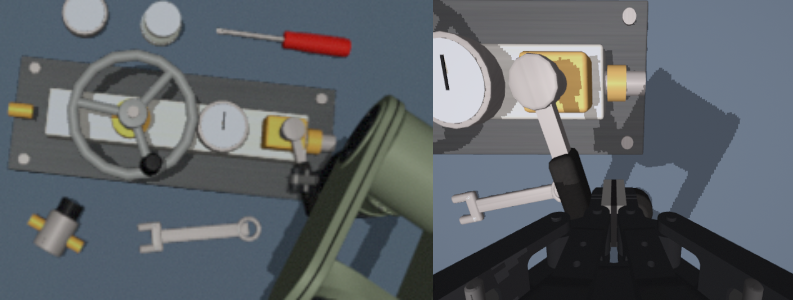

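The lever is following the fingertips, which stay outside it on its right. Its angle is about 1.34, so about 17 mm of push remains; I continue gently.

drive_tool:
  commands:
    - [[-2.6,-5,0],[0,0,0]]
    - [[-2.2,-5,0],[0,0,0]]
    - [[-1.5,-4,0],[0,0,0]]
    - [[-0.5,-2,0],[0,0,0]]

```text
clock: 6.58
ee_pos: [0.44, -0.176, 0.1443]
orientation: [3.138, -0.155, 0.0]
force: [1.6, -1.8, -0.4]
grip_width: -0.0001
grasp_force: 0.8
```

drive_tool:
  commands:
    - [[0,-1.5,0],[0,0,0]]
    - [[0,-1,0],[0,0,0]]

```text
clock: 6.75
ee_pos: [0.4399, -0.1737, 0.1442]
orientation: [3.138, -0.154, -0.002]
force: [-1.0, -1.6, 0.2]
grip_width: 0.0002
grasp_force: 0.8
```

drive_tool:
  commands:
    - [[0,-1,0],[0,0,0]]
    - [[0,-1,0],[0,0,0]]

```text
clock: 6.92
ee_pos: [0.44, -0.1719, 0.1441]
orientation: [-3.138, 0.155, 0.002]
force: [-0.9, -2.1, 0.5]
grip_width: 0.0001
grasp_force: 0.9
```

drive_tool:
  commands:
    - [[0,-1,0],[0,0,0]]
    - [[0,-1,0],[0,0,0]]

```text
clock: 7.08
ee_pos: [0.4403, -0.1699, 0.1441]
orientation: [-3.138, 0.155, 0.001]
force: [-1.2, -1.7, -0.1]
grip_width: -0.0
grasp_force: 0.9
```

drive_tool:
  commands:
    - [[0,-1,0],[0,0,0]]
    - [[0,-1,0],[0,0,0]]

```text
clock: 7.25
ee_pos: [0.4406, -0.1679, 0.1441]
orientation: [-3.138, 0.155, 0.001]
force: [-2.3, -2.0, 0.9]
grip_width: -0.0003
grasp_force: 1.0
```

Run:
```python
from h import *
s=sense();print(s["clock"],s["ee_pos"],s["force"])
get_image("wrist")
for l in("lever_grip","lever_pivot"):
  print([(round(q["conf"],2),np.round(q["position"]),at("wrist",q["position"],.137)) for q in spot_point(l,"wrist")[:1]])
```

```text
7.25 [ 0.44059245 -0.16785653  0.14408654] [-2.29761339 -1.95184542  0.87111219]
[(0.87, array([262., 320.]), array([ 0.4409195 , -0.14475607,  0.137     ]))]
[(0.9, array([255., 117.]), array([ 0.51330199, -0.15252382,  0.137     ]))]
```

drive_tool:
  commands:
    - [[0,-1,0],[0,0,0]]
    - [[0,-1,0],[0,0,0]]

```text
clock: 7.57
ee_pos: [0.4408, -0.1675, 0.1442]
orientation: [3.134, -0.154, -0.001]
force: [-2.5, -8.5, -2.6]
grip_width: 0.0001
grasp_force: 4.6
```

drive_tool:
  commands:
    - [[0,-1,0],[0,0,0]]
    - [[0,-1,0],[0,0,0]]

```text
clock: 7.73
ee_pos: [0.4409, -0.1673, 0.1443]
orientation: [3.13, -0.153, -0.001]
force: [-4.3, -15.1, -4.1]
grip_width: 0.0001
grasp_force: 7.3
```

drive_tool:
  commands:
    - [[0,-1,0],[0,0,0]]
    - [[0,0,0],[0,0,0]]

```text
clock: 7.9
ee_pos: [0.4409, -0.1673, 0.1444]
orientation: [3.128, -0.153, -0.001]
force: [-4.3, -14.6, -4.8]
grip_width: -0.0001
grasp_force: 7.6
```

The force rose to 15 N with no further motion, so the lever is on its stop. I back off, rise and go to the clockwise side of the handle.

drive_tool:
  commands:
    - [[0,10,0],[0,0,0]]
    - [[0,14,0],[0,0,0]]
    - [[0,10,-20],[0,0,0]]
    - [[0,0,-38],[0,0,0]]
    - [[0,0,-38],[0,0,0]]

```text
clock: 8.32
ee_pos: [0.4371, -0.1961, 0.2398]
orientation: [-3.134, 0.157, 0.004]
force: [1.1, 0.3, 0.3]
grip_width: 0.0001
grasp_force: 0.0
```

drive_tool:
  commands:
    - [[0,0,-40],[0,0,0]]
    - [[0,0,-40],[0,0,0]]
    - [[1.7,-37,0],[0,0,0]]
    - [[1.7,-37,0],[0,0,0]]
    - [[1.7,-37,0],[0,0,0]]

```text
clock: 8.73
ee_pos: [0.4549, -0.0857, 0.3219]
orientation: [-3.137, 0.158, -0.006]
force: [0.2, 0.4, -0.3]
grip_width: -0.0001
grasp_force: 0.0
```

drive_tool:
  commands:
    - [[1.7,-37,0],[0,0,0]]
    - [[1.7,-37,0],[0,0,0]]
    - [[1.7,-37,0],[0,0,0]]
    - [[1.7,-37,0],[0,0,0]]
    - [[0,0,0],[0,0,0]]

```text
clock: 9.15
ee_pos: [0.4755, 0.0663, 0.3205]
orientation: [-3.133, 0.142, -0.001]
force: [-0.3, -0.8, -0.5]
grip_width: 0.0002
grasp_force: 0.0
```

Run:
```python
from h import *
s=sense();print(s["clock"],s["ee_pos"],s["orientation"],s["force"])
snap("wrist","w4");snap("top","t4")
for c in("wrist","top"):
 for l,z in dict(wheel_hub=.12,wheel_handle=.154,lever_pivot=.137,lever_grip=.137).items():
  print(c,l,[(round(q["conf"],2),np.round(q["position"]),at(c,q["position"],z)) for q in spot_point(l,c)[:1]])
```

```text
9.15 [0.47548497 0.06625527 0.32050042] [-3.13280741e+00  1.42383233e-01 -9.13227607e-04] [-0.29049585 -0.75831436 -0.50795158]
wrist wheel_hub [(0.58, array([352., 141.]), array([0.53352641, 0.03036586, 0.12      ]))]
wrist wheel_handle [(0.57, array([389., 225.]), array([0.46962663, 0.00859395, 0.154     ]))]
wrist lever_pivot [(0.76, array([610., 149.]), array([ 0.50785916, -0.16456695,  0.137     ]))]
wrist lever_grip [(0.57, array([587., 238.]), array([ 0.43840928, -0.15289952,  0.137     ]))]
top wheel_hub []
top wheel_handle [(0.59, array([328., 296.]), array([0.47401664, 0.01857703, 0.154     ]))]
top lever_pivot [(0.91, array([411., 277.]), array([ 0.51339262, -0.14767812,  0.137     ]))]
top lever_grip [(0.7, array([413., 314.]), array([ 0.44210606, -0.14937864,  0.137     ]))]
```

View pics/w4.png

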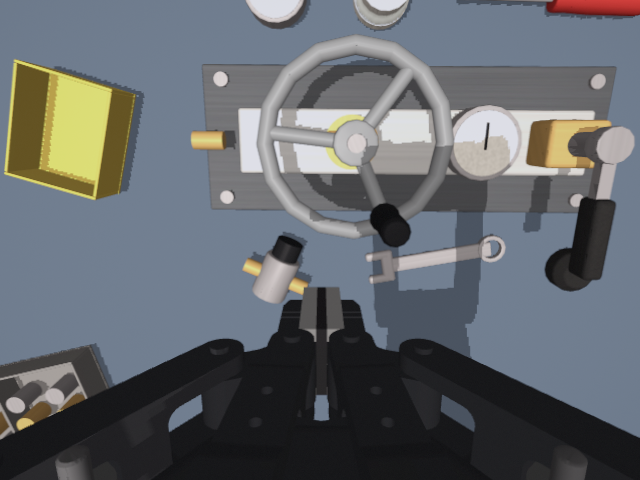

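The reference view shows the hub at (357,143), the handle foot near (381,208) and its top near (397,232), so the handle joint is about 0.35. The lever is shut. I descend and compute the rows for the circle.

drive_tool:
  commands:
    - [[0,0,39],[0,0,0]]
    - [[0,0,39],[0,0,0]]
    - [[0,0,39],[0,0,0]]
    - [[0,0,38],[0,0,0]]
    - [[0,0,0],[0,0,0]]

```text
clock: 10.07
ee_pos: [0.4688, 0.0595, 0.1575]
orientation: [-3.137, 0.157, 0.027]
force: [-2.5, -0.8, -0.8]
grip_width: -0.0002
grasp_force: 0.0
```

Run:
```python
import numpy as np
p=-.43
for c in range(11):
    L=[]
    for i in range(5):
        m=p+.06; L.append([round(7.8*np.sin(m),1),round(7.8*np.cos(m),1)]); p+=.12
    print(L,round(p,2))
```

```text
[[np.float64(-2.8), np.float64(7.3)], [np.float64(-1.9), np.float64(7.6)], [np.float64(-1.0), np.float64(7.7)], [np.float64(-0.1), np.float64(7.8)], [np.float64(0.9), np.float64(7.8)]] 0.17
[[np.float64(1.8), np.float64(7.6)], [np.float64(2.7), np.float64(7.3)], [np.float64(3.5), np.float64(7.0)], [np.float64(4.3), np.float64(6.5)], [np.float64(5.1), np.float64(5.9)]] 0.77
[[np.float64(5.8), np.float64(5.3)], [np.float64(6.3), np.float64(4.5)], [np.float64(6.8), np.float64(3.7)], [np.float64(7.2), np.float64(2.9)], [np.float64(7.5), np.float64(2.0)]] 1.37
[[np.float64(7.7), np.float64(1.1)], [np.float64(7.8), np.float64(0.2)], [np.float64(7.8), np.float64(-0.8)], [np.float64(7.6), np.float64(-1.7)], [np.float64(7.4), np.float64(-2.6)]] 1.97
[[np.float64(7.0), np.float64(-3.5)], [np.float64(6.5), np.float64(-4.3)], [np.float64(6.0), np.float64(-5.0)], [np.float64(5.3), np.float64(-5.7)], [np.float64(4.6), np.float64(-6.3)]] 2.57
[[np.float64(3.8), np.float64(-6.8)], [np.float64(3.0), np.float64(-7.2)], [np.float64(2.1), np.float64(-7.5)], [np.float64(1.2), np.float64(-7.7)], [np.float
[... 300 characters left out ...]
.4)], [np.float64(-6.2), np.float64(-4.7)], [np.float64(-6.8), np.float64(-3.9)], [np.float64(-7.2), np.float64(-3.1)]] 4.37
[[np.float64(-7.5), np.float64(-2.2)], [np.float64(-7.7), np.float64(-1.3)], [np.float64(-7.8), np.float64(-0.3)], [np.float64(-7.8), np.float64(0.6)], [np.float64(-7.6), np.float64(1.5)]] 4.97
[[np.float64(-7.4), np.float64(2.4)], [np.float64(-7.1), np.float64(3.3)], [np.float64(-6.6), np.float64(4.1)], [np.float64(-6.1), np.float64(4.9)], [np.float64(-5.4), np.float64(5.6)]] 5.57
[[np.float64(-4.7), np.float64(6.2)], [np.float64(-4.0), np.float64(6.7)], [np.float64(-3.1), np.float64(7.1)], [np.float64(-2.3), np.float64(7.5)], [np.float64(-1.3), np.float64(7.7)]] 6.17
```

drive_tool:
  commands:
    - [[0,0,0],[0,0,0]]
    - [[0,0,0],[0,0,0]]

```text
clock: 10.23
ee_pos: [0.477, 0.0594, 0.1674]
orientation: [-3.138, 0.156, -0.005]
force: [1.5, 0.0, 0.3]
grip_width: 0.0002
grasp_force: 0.0
```

drive_tool:
  commands:
    - [[-2.2,7.5,1],[0,0,0]]
    - [[-1.4,7.7,1],[0,0,0]]
    - [[-0.4,7.8,0],[0,0,0]]
    - [[0.5,7.8,0],[0,0,0]]

```text
clock: 10.57
ee_pos: [0.471, 0.0294, 0.1654]
orientation: [-3.135, 0.156, -0.011]
force: [3.5, 5.2, 0.5]
grip_width: 0.0002
grasp_force: 2.8
```

drive_tool:
  commands:
    - [[1.8,7.6,0],[0,0,0]]
    - [[2.7,7.3,0],[0,0,0]]
    - [[3.5,7,0],[0,0,0]]
    - [[4.3,6.5,0],[0,0,0]]
    - [[5.1,5.9,0],[0,0,0]]

```text
clock: 10.98
ee_pos: [0.4825, -0.0068, 0.1631]
orientation: [-3.137, 0.156, 0.002]
force: [-0.9, 3.6, -1.0]
grip_width: 0.0002
grasp_force: 1.7
```

```bash
cat > st.py <<'E'
from h import *
s=sense();print(s["clock"],np.round(s["ee_pos"],4),np.round(s["force"],1))
a=-.098;c,sn=np.cos(a),np.sin(a)
def pol(p):
    d=(np.array(p[:2])-[.5345,.032])*1000; u=c*d[0]+sn*d[1]; v=-(-sn*d[0]+c*d[1])
    return round(float(np.hypot(u,v)),1), round(float(np.arctan2(v,-u)),3)
print("poker r,psi",pol(s["ee_pos"]))
for cam in("top","wrist","scene"):
    get_image(cam)
    for q in spot_point("wheel_handle",cam)[:1]: print(cam,round(q["conf"],2),np.round(q["position"]),"r,j",pol(at(cam,q["position"],.154)))
E
python3 st.py
```

```text
10.9833 [ 0.4825 -0.0068  0.1631] [-0.9  3.6 -1. ]
poker r,psi (64.9, 0.74)
wrist 0.63 [354. 265.] r,j (62.4, 1.1)
scene 0.56 [280. 178.] r,j (61.8, 1.219)
```

The handle is following: the fingertips are at ψ≈0.74 and the handle at ≈1.15. I continue round.

drive_tool:
  commands:
    - [[5.8,5.3,0],[0,0,0]]
    - [[6.3,4.5,0],[0,0,0]]
    - [[6.8,3.7,0],[0,0,0]]
    - [[7.2,2.9,0],[0,0,0]]
    - [[7.5,2,0],[0,0,0]]

```text
clock: 11.7
ee_pos: [0.5146, -0.0284, 0.1628]
orientation: [-3.137, 0.156, 0.003]
force: [-2.6, 3.0, -1.3]
grip_width: -0.0002
grasp_force: 1.6
```

drive_tool:
  commands:
    - [[7.7,1.1,0],[0,0,0]]
    - [[7.8,0.2,0],[0,0,0]]
    - [[7.8,-0.8,0],[0,0,0]]
    - [[7.6,-1.7,0],[0,0,0]]
    - [[7.4,-2.6,0],[0,0,0]]

```text
clock: 12.12
ee_pos: [0.5538, -0.0286, 0.1632]
orientation: [3.136, -0.155, 0.0]
force: [-2.8, -0.6, 0.8]
grip_width: -0.0
grasp_force: 1.5
```

drive_tool:
  commands:
    - [[7,-3.5,0],[0,0,0]]
    - [[6.5,-4.3,0],[0,0,0]]
    - [[6,-5,0],[0,0,0]]
    - [[5.3,-5.7,0],[0,0,0]]
    - [[4.6,-6.3,0],[0,0,0]]

```text
clock: 12.53
ee_pos: [0.586, -0.0067, 0.1635]
orientation: [3.136, -0.155, 0.003]
force: [-1.9, -1.6, -0.7]
grip_width: 0.0001
grasp_force: 1.3
```

```bash
python3 st.py
```

```text
12.5333 [ 0.586  -0.0067  0.1635] [-1.9 -1.6 -0.7]
poker r,psi (64.5, 2.595)
top 0.83 [328. 234.] r,j (62.5, 3.006)
wrist 0.8 [257. 300.] r,j (60.4, 3.008)
scene 0.76 [278. 217.] r,j (69.4, 3.093)
```

drive_tool:
  commands:
    - [[3.8,-6.8,0],[0,0,0]]
    - [[3,-7.2,0],[0,0,0]]
    - [[2.1,-7.5,0],[0,0,0]]
    - [[1.2,-7.7,0],[0,0,0]]
    - [[0.2,-7.8,0],[0,0,0]]

```text
clock: 13.25
ee_pos: [0.5983, 0.03, 0.163]
orientation: [3.137, -0.155, -0.002]
force: [-4.1, -3.9, 0.4]
grip_width: 0.0001
grasp_force: 2.1
```

drive_tool:
  commands:
    - [[-0.7,-7.8,0],[0,0,0]]
    - [[-1.6,-7.6,0],[0,0,0]]
    - [[-2.5,-7.4,0],[0,0,0]]
    - [[-3.4,-7,0],[0,0,0]]
    - [[-4.2,-6.6,0],[0,0,0]]

```text
clock: 13.67
ee_pos: [0.5906, 0.0681, 0.1638]
orientation: [-3.137, 0.155, -0.004]
force: [2.0, -1.3, -0.6]
grip_width: -0.0002
grasp_force: 1.2
```

drive_tool:
  commands:
    - [[-5,-6,0],[0,0,0]]
    - [[-5.6,-5.4,0],[0,0,0]]
    - [[-6.2,-4.7,0],[0,0,0]]
    - [[-6.8,-3.9,0],[0,0,0]]
    - [[-7.2,-3.1,0],[0,0,0]]

```text
clock: 14.08
ee_pos: [0.5613, 0.0938, 0.1635]
orientation: [-3.137, 0.155, -0.002]
force: [3.1, -3.0, 0.1]
grip_width: 0.0002
grasp_force: 1.4
```

```bash
python3 st.py
```

```text
14.0833 [0.5613 0.0938 0.1635] [ 3.1 -3.   0.1]
poker r,psi (67.4, -1.881)
top 0.97 [284. 261.] r,j (71.7, -1.562)
scene 0.76 [324. 210.] r,j (67.6, -1.644)
```

drive_tool:
  commands:
    - [[-7.5,-2,0],[0,0,0]]
    - [[-7.7,-1,0],[0,0,0]]
    - [[-7.8,0,0],[0,0,0]]
    - [[-7.8,1,0],[0,0,0]]
    - [[-7.6,1.8,0],[0,0,0]]

```text
clock: 14.8
ee_pos: [0.5236, 0.0963, 0.1639]
orientation: [3.136, -0.154, 0.005]
force: [5.3, -4.4, -0.4]
grip_width: -0.0002
grasp_force: 3.0
```

drive_tool:
  commands:
    - [[-7.4,2.4,0],[0,0,0]]
    - [[-7.1,3.3,0],[0,0,0]]
    - [[-6.6,4.1,0],[0,0,0]]
    - [[-6.1,4.9,0],[0,0,0]]
    - [[-5.4,5.6,0],[0,0,0]]

```text
clock: 15.22
ee_pos: [0.4921, 0.0788, 0.1646]
orientation: [3.136, -0.154, 0.017]
force: [16.1, -5.6, -8.0]
grip_width: -0.0003
grasp_force: 7.6
```

drive_tool:
  commands:
    - [[-4.7,6.2,0],[0,0,0]]
    - [[-3.5,5.8,0],[0,0,0]]
    - [[-2,4.2,0],[0,0,0]]
    - [[0,0,0],[0,0,0]]

```text
clock: 15.55
ee_pos: [0.4752, 0.0649, 0.163]
orientation: [-3.137, 0.156, 0.005]
force: [0.1, 0.5, -0.2]
grip_width: 0.0004
grasp_force: 0.0
```

```bash
python3 st.py
```

```text
15.55 [0.4752 0.0649 0.163 ] [ 0.1  0.5 -0.2]
poker r,psi (67.8, -0.408)
wrist 0.59 [387. 327.] r,j (67.6, -0.041)
scene 0.7 [313. 177.] r,j (60.0, -0.027)
```

drive_tool:
  commands:
    - [[-0.6,3.8,0],[0,0,0]]
    - [[-0.4,3.8,0],[0,0,0]]
    - [[-0.2,3.8,0],[0,0,0]]
    - [[0,3,0],[0,0,0]]
    - [[0,0,0],[0,0,0]]

```text
clock: 16.27
ee_pos: [0.4743, 0.0499, 0.1632]
orientation: [3.137, -0.156, -0.001]
force: [1.0, 0.5, -0.4]
grip_width: 0.0002
grasp_force: 0.3
```

```bash
python3 st.py
```

```text
16.2667 [0.4743 0.0499 0.1632] [ 1.   0.5 -0.4]
poker r,psi (62.9, -0.192)
scene 0.68 [306. 174.] r,j (61.1, 0.264)
```

Now I back off, rise to the reference viewpoint and compare the handle with the first picture from there.

drive_tool:
  commands:
    - [[0,-8,0],[0,0,0]]
    - [[-1,-8,0],[0,0,0]]
    - [[0,0,-35],[0,0,0]]
    - [[0,0,-40],[0,0,0]]
    - [[0,0,-40],[0,0,0]]

```text
clock: 16.98
ee_pos: [0.4738, 0.0678, 0.2786]
orientation: [-3.138, 0.153, 0.005]
force: [1.7, 0.6, 0.2]
grip_width: 0.0002
grasp_force: 0.0
```

drive_tool:
  commands:
    - [[0,0,-40],[0,0,0]]
    - [[0,0,0],[0,0,0]]
    - [[0,0,0],[0,0,0]]

```text
clock: 17.23
ee_pos: [0.4768, 0.0675, 0.322]
orientation: [-3.138, 0.154, -0.012]
force: [-1.1, -0.5, -1.1]
grip_width: -0.0002
grasp_force: 0.0
```

```bash
python3 st.py
python3 - <<'E'
from h import *
s=sense();print(s["ee_pos"],s["orientation"])
snap("wrist","w5"); a=cv2.imread("pics/w4.png")[0:300,200:600];b=cv2.imread("pics/w5.png")[0:300,200:600]
cv2.imwrite("pics/c5.png",np.hstack([a,b]))
E
```

```text
17.2333 [0.4768 0.0675 0.322 ] [-1.1 -0.5 -1.1]
poker r,psi (67.7, -0.454)
top 0.44 [322. 297.] r,j (62.7, 0.14)
wrist 0.67 [377. 230.] r,j (69.4, 0.182)
scene 0.94 [310. 176.] r,j (61.4, 0.108)
[0.47400478 0.06689127 0.31627732] [ 3.13776073 -0.15490056 -0.00622789]
```

View pics/c5.png

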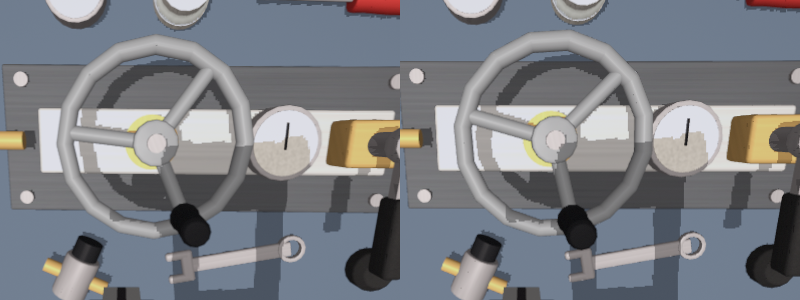

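The right panel (now) against the left (start): the spokes at the upper right and left are about 8° short of their starting direction. I measure this by unwrapping the wheel plane in both cameras.

```bash
cat > rot.py <<'E'
from h import *
import sys
def proj(cam,P,pose=None):
    c=get_calibration(cam)
    if pose is None: X=P@np.array(c["R"]).T+c["t"]
    else:
        T=np.array(c["T_tool_cam"]);W=Ro.from_rotvec(pose[1]).as_matrix()
        X=((P-pose[0])@W-T[:3,3])@T[:3,:3]
    u=X[:,:2]/X[:,2:];u=u*(1+c["k1"]*(u**2).sum(1,keepdims=True))
    return (u*[c["fx"],c["fy"]]+[c["cx"],c["cy"]]).astype(np.float32)
th=np.deg2rad(np.arange(0,360,.5)); rr=np.arange(.024,.054,.001)
A,B=np.meshgrid(th,rr)
def polar(f,cam,hub,pose=None):
    P=np.c_[(hub[0]+B*np.cos(A)).ravel(),(hub[1]+B*np.sin(A)).ravel(),np.full(A.size,.122)]
    m=proj(cam,P,pose).reshape(*A.shape,2)
    im=cv2.GaussianBlur(cv2.cvtColor(cv2.imread(f),cv2.COLOR_BGR2Lab),(3,3),0).astype(np.float32)
    return cv2.remap(im,m,None,cv2.INTER_LINEAR)
def rot(a,b):
    best=[]
    for k in range(-80,81):
        d=np.abs(a-np.roll(b,k,1)).mean(2); best.append((np.minimum(d,30).mean(),k*.5))
    best.sort(); return best[0],best[1]
if __name__=="__main__":
    w4=([.47548497,.06625527,.32050042],[-3.13280741,.142383233,-9.13e-4])
    s=sense();w=(s["ee_pos"],s["orientation"]);n=sys.argv[1]
    snap("wrist","rw"+n);snap("top","rt"+n)
    for h in([.535,.033],[.533,.030],[.537,.033]):
        print(h,"top",rot(polar("pics/t4.png","top",h),polar(f"pics/rt{n}.png","top",h)),"wrist",rot(polar("pics/w4.png","wrist",h,w4),polar(f"pics/rw{n}.png","wrist",h,w)))
    print(s["clock"],s["ee_pos"],s["orientation"])
E
python3 rot.py 1
```

```text
[0.535, 0.033] top ((np.float32(0.54958665), 0.0), (np.float32(0.54971796), -0.5)) wrist ((np.float32(4.278691), 0.5), (np.float32(4.2888474), 0.0))
[0.533, 0.03] top ((np.float32(0.5421895), -0.5), (np.float32(0.5423282), 0.0)) wrist ((np.float32(4.2980394), 0.5), (np.float32(4.305727), 0.0))
[0.537, 0.033] top ((np.float32(0.5491517), -0.5), (np.float32(0.5492216), 0.0)) wrist ((np.float32(4.262392), 8.0), (np.float32(4.27434), 8.5))
17.5833 [0.4741937  0.06682577 0.31657941] [ 3.13776142 -0.15501124 -0.005293  ]
```

drive_tool:
  commands:
    - [[0,0,38],[0,0,0]]
    - [[0,0,38],[0,0,0]]
    - [[0,0,38],[0,0,0]]
    - [[0,0,38],[0,0,0]]
    - [[0,0,0],[0,0,0]]

```text
clock: 18.1
ee_pos: [0.4681, 0.0669, 0.1581]
orientation: [3.137, -0.156, -0.028]
force: [-2.6, -0.3, -1.3]
grip_width: 0.0001
grasp_force: 0.0
```

drive_tool:
  commands:
    - [[0,0,0],[0,0,0]]
    - [[0,6,0],[0,0,0]]
    - [[0,6,0],[0,0,0]]
    - [[0,4,0],[0,0,0]]
    - [[0,0,0],[0,0,0]]

```text
clock: 18.52
ee_pos: [0.4751, 0.0497, 0.1687]
orientation: [3.137, -0.157, 0.008]
force: [-0.7, -0.2, 0.8]
grip_width: -0.0004
grasp_force: 0.0
```

drive_tool:
  commands:
    - [[-0.3,3,0],[0,0,0]]
    - [[-0.3,3,0],[0,0,0]]
    - [[-0.3,2,0],[0,0,0]]
    - [[0,0,0],[0,0,0]]
    - [[0,0,0],[0,0,0]]

```text
clock: 18.93
ee_pos: [0.4715, 0.0427, 0.1663]
orientation: [3.137, -0.155, -0.001]
force: [0.2, 0.6, -0.1]
grip_width: -0.0
grasp_force: 0.5
```

drive_tool:
  commands:
    - [[0,-8,0],[0,0,0]]
    - [[0,-15,0],[0,0,0]]
    - [[0,0,-35],[0,0,0]]
    - [[0,0,-40],[0,0,0]]
    - [[0,0,-40],[0,0,0]]

```text
clock: 19.35
ee_pos: [0.4722, 0.0664, 0.2808]
orientation: [3.137, -0.154, -0.009]
force: [0.6, -0.6, 0.9]
grip_width: -0.0004
grasp_force: 0.0
```

drive_tool:
  commands:
    - [[0,0,-38],[0,0,0]]
    - [[0,0,0],[0,0,0]]
    - [[0,0,0],[0,0,0]]
    - [[0,0,0],[0,0,0]]

```text
clock: 19.68
ee_pos: [0.4732, 0.0661, 0.3183]
orientation: [3.137, -0.155, -0.003]
force: [-0.6, 0.1, -1.0]
grip_width: -0.0
grasp_force: 0.0
```

```bash
python3 rot.py 2
python3 - <<'E'
import cv2,numpy as np
cv2.imwrite("pics/c6.png",np.hstack([cv2.imread(f"pics/{n}.png")[0:300,200:600] for n in("w4","rw2")]))
E
```

```text
[0.535, 0.033] top ((np.float32(1.0482962), -3.5), (np.float32(1.0490559), -3.0)) wrist ((np.float32(1.6847607), 1.5), (np.float32(1.7554973), 2.0))
[0.533, 0.03] top ((np.float32(1.0572387), -3.5), (np.float32(1.0574651), -3.0)) wrist ((np.float32(1.7332331), 1.5), (np.float32(1.7632196), 1.0))
[0.537, 0.033] top ((np.float32(1.0350255), -3.5), (np.float32(1.0357885), -3.0)) wrist ((np.float32(1.673401), 1.5), (np.float32(1.7179717), 2.0))
19.6833 [0.4732494  0.06606316 0.31826951] [ 3.13742962 -0.15459306 -0.00316273]
```

View pics/c6.png

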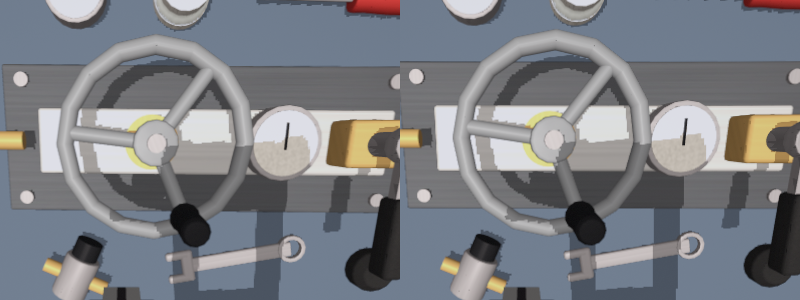

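The spokes now nearly match: the wrist view says about 1.5° short. I swing the arm aside for an unobstructed fixed-camera comparison with the first picture.

drive_tool:
  commands:
    - [[-8,-35,0],[0,0,0]]
    - [[-8,-35,0],[0,0,0]]
    - [[-8,-35,0],[0,0,0]]
    - [[-8,-35,0],[0,0,0]]
    - [[-8,-35,0],[0,0,0]]

```text
clock: 20.2
ee_pos: [0.45, 0.245, 0.3168]
orientation: [3.136, -0.156, -0.007]
force: [1.3, 0.1, 0.3]
grip_width: 0.0
grasp_force: 0.0
```

drive_tool:
  commands:
    - [[-8,-35,0],[0,0,0]]
    - [[-8,-35,0],[0,0,0]]
    - [[0,0,0],[0,0,0]]
    - [[0,0,0],[0,0,0]]

```text
clock: 20.53
ee_pos: [0.4408, 0.3162, 0.3166]
orientation: [3.135, -0.149, -0.007]
force: [-0.3, -0.0, 0.3]
grip_width: 0.0
grasp_force: 0.0
```

```bash
cat > fin.py <<'E'
from rot import *
snap("top","t7");snap("scene","s7")
for cam,a,b in(("top","top0","t7"),("scene","scene0","s7")):
  for h in([.535,.033],[.533,.030],[.537,.033]): print(cam,h,rot(polar(f"pics/{a}.png",cam,h),polar(f"pics/{b}.png",cam,h)))
for l in("spanner","regulator","knob","jar","gauge","screwdriver","bin","lever_grip","wheel_handle"):
  print(l,[np.round(q["position"]) for q in spot_point(l,"top")[:1]])
a,b=[cv2.imread(f"pics/{n}.png")[200:370,150:480] for n in("top0","t7")]
cv2.imwrite("pics/c7.png",np.vstack([cv2.resize(a,None,fx=1.75,fy=1.75),cv2.resize(b,None,fx=1.75,fy=1.75)]))
s=sense();print(s["clock"],s["ee_pos"],s["orientation"])
E
python3 fin.py
```

```text
top [0.535, 0.033] ((np.float32(1.7536552), 1.0), (np.float32(1.7617099), 1.5))
top [0.533, 0.03] ((np.float32(1.7660804), 1.0), (np.float32(1.7856666), 1.5))
top [0.537, 0.033] ((np.float32(1.7570324), 1.0), (np.float32(1.7642794), 1.5))
scene [0.535, 0.033] ((np.float32(1.3806173), 0.5), (np.float32(1.3931084), 1.0))
scene [0.533, 0.03] ((np.float32(1.4022843), 0.5), (np.float32(1.4176886), 1.0))
scene [0.537, 0.033] ((np.float32(1.3798474), 0.5), (np.float32(1.3862224), 1.0))
spanner [array([361., 337.])]
regulator [array([274., 339.])]
knob [array([434., 353.])]
jar [array([334., 215.])]
gauge [array([291., 209.])]
screwdriver [array([408., 227.])]
bin [array([189., 260.])]
lever_grip [array([412., 313.])]
wheel_handle [array([325., 298.])]
21.0833 [0.44267952 0.31463702 0.31944194] [-3.13756324e+00  1.56646441e-01 -4.54959603e-04]
```

View pics/c7.png

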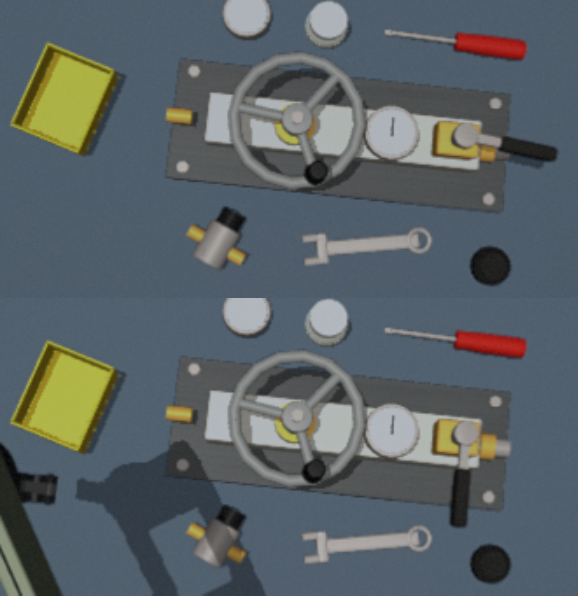

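Before (top) and after (bottom): the handle is within about 1.5° of its start, at (314,172) in its panel against (316,172). The lever points at the robot on its stop, and all the loose items are where they were. I draw a little further away and hand in.

drive_tool:
  commands:
    - [[-15,0,-25],[0,0,0]]
    - [[-15,0,-25],[0,0,0]]
    - [[-15,0,-25],[0,0,0]]
    - [[0,0,0],[0,0,0]]
    - [[0,0,0],[0,0,0]]

```text
clock: 21.5
ee_pos: [0.398, 0.3201, 0.3968]
orientation: [-3.135, 0.154, -0.007]
force: [0.5, 0.1, -0.0]
grip_width: 0.0003
grasp_force: 0.0
```

```bash
python3 -c "
from station import *
print(sense()['force'],sign_off())"
```

```text
the job is handed in; nothing more can be done
[ 0.48992242  0.14620947 -0.03763757] None
```

The job is handed in at about 21.5 s: the bleed lever was shut on its stop first, then the wheel was pushed one turn anticlockwise and ended about 1.5° short of its starting position; nothing else was moved, and the arm is clear.

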